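Pack fermenter port plugs head-to-tail in the sterilising cradle

ROBOT

A 6-joint arm with a two-finger parallel gripper is mounted at the origin on the work surface. World frame = base frame: x ahead of the robot, y to its left, z up, the work surface at z = 0. Lengths are in mm, angles in rad, forces in N, time in s.
With the tool pointing down it reaches from about 300 to 775 mm from the base axis. Payload 14.6 kg.
Tool frame: the origin (TCP) lies on the mounting face of the last link; the fingertips stand 199 mm ahead of it and the grasp point (between the pads) lies 180 mm ahead of it; z points along the fingers, y is the line along which they close (so a half turn about z gives the same grasp; the last joint's range is limited). The gripper opens to 94 mm and grips with 3 to 60 N. Pads are 16 mm wide; open, the fingers measure 119 mm over their backs; the gripper's body (75 mm by 177 mm) begins 78 mm behind the grasp point.
Start: joints at [1.237, 0.3, 1.521, -0, 1.321, -0.067], TCP at [145.003, 530.533, 404.646] pointing down, gripper open.
Joint ranges: [-3.03, 3.03], [-0.79, 2.21], [0.23, 2.52], [-1.04, 4.18], [0, 3.07], [-2.55, 2.55]. Speed limits (rad/s): [2.22, 2.22, 2.57, 3.14, 3.14, 3.14].

INTERFACE

Orientations are given as a unit quaternion [x, y, z, w].
In Python, from workcell import env gives the robot as it stands.
- The arm moves only by the tool play_rows, never from a script. Its argument "moves" is a list of rows, each a list of 6 numbers: the shift along the tool's x, y, z in mm, then the turn, a rotation vector about the tool's x, y, z in rad. In form: [[dx, dy, dz, rx, ry, rz], ...]. A call has 1 to 10 rows; each row shifts and turns the commanded pose from where the row before left it, along the tool's axes as they then stand; what a row does not reach is not made up. A row lasts 1/8 s, in which the tool goes at most 62.5 mm and 10.7 degrees, less where a joint would pass 70% of its speed; a pose out of reach is approached as far as the arm can. A call is refused whole if a number of a shift passes 62.5 or a number of a turn 0.188, either way. A call with a gripper value outside its range is refused whole. "jaw" is the closure, from 0 (fully open) to 1 (shut), set as the call begins (left out, the last holds). The fingers move at their own pace and stop on an object; "force" is the grip in N (left out, the last holds). Time passes only in rows, so rows that do not move let the fingers close. It gives the time, the measured TCP pose, the force, the opening and the grip force at its end, in the units of the state.
- env.get_state(): the state, without advancing time (a new reading comes with each control period).
- env.get_image(name): name is "scene" or "top"; returns a dict with "image" (400x640x3 uint8, red, green, blue), "range_z" (400x640 float32, mm along the optical axis (not along the pixel's ray), 0 where there is no reading), "intrinsics" (3x3 intrinsics, pixels), "T" (4x4, takes a point from camera to world coordinates). Camera axes: x right, y up, looking along -z (the intrinsics and any distortion apply to the point x, -y, -z); pixel columns grow to the right and rows downward; lengths in mm; the calibration is good to about 2 mm. A picture is of the moment at which its call begins.
- env.job_done(): hands the job in; it is judged then, once.
The state is a dict: "time": time; "joint_positions": joint angles; "joint_velocities": joint speeds; "effort": joint torques, N m; "eef_pos": TCP position; "tcp_rot": TCP orientation; "wrist_force": force on the tool from outside, world axes, zero at the start; "moment": the same for the moment, N m; "opening": opening from 0.0 (shut) to 1.0 (fully open); "gripper_force": force on a finger pad.
Only numpy, scipy, OpenCV 4.12 (cv2) and the standard library are available. Lean on these libraries where they do the work, as an engineer would, in place of code of your own. Each camera call takes 0.05 s, during which the arm holds its last target. There are 200 camera calls.

TASK

Pack the three small hat-shaped port plugs into the grey cradle, alternately up and down, in one straight row along its middle. One already stands crown up at one end: first stand the other crown-up plug at the free end, then set the small plug that lies rim up (crown down, just as it lies) in the middle of the gap between them, so that its rim sits between their crowns and all three stand flat on the cradle's floor. The similar plug with the wider rim is not part of the set.

Things in the scene. Friction and masses are not known exactly. Their poses are not given: they have to be found in the camera images.
- cradle_floor (a point): Grey plastic cradle, fixed: flat floor 92 mm wide (its x) and 186 mm long (its y), 6 mm above the bench; an 8 mm thick wall at each y end stands 20 mm above the floor, the long sides are open. Point: middle of the floor's upper face; z up. The row runs along y on x = 0: one plug stands at the -y end, the +y end is free. Good places for plug centres: y about -57, 0, +55 mm.
- first_mid (a point): Small solid aluminium port plug already standing crown up in the cradle's -y end, loose, to stay there. Hat-shaped: rim disc 64 mm diameter, 7 mm thick; crown (round stub) 28 mm diameter rising 21 mm from it; 28 mm high in all, about 0.11 kg. Point: on its axis, half-way up (14 mm above its underside); z up along the axis.
- crown_up_mid (a point): The same part standing crown up on the bench: 64 mm rim at the bottom, 0 to 7 mm above its underside, crown 28 mm diameter from 7 to 28 mm (grip it by the crown). Point: on its axis, half-way up (14 mm above its underside); z up along the axis.
- rim_up_mid (a point): The same part upside down on the bench: it stands on its 28 mm crown (0 to 21 mm above its underside), the 64 mm rim on top from 21 to 28 mm (grip it across the rim, fingers to the cradle's open sides). Point: on its axis, half-way up (14 mm above its underside); z up along the axis. A larger plug, 84 mm rim and 34 mm high, also lies rim up nearby: not wanted.
There are look-alikes about, which are no part of the job. Leave any purple look-alike of the part that bears first_mid alone. Leave any purple look-alike of the part that bears rim_up_mid alone.

How it is judged (in metres and radians):
On the way:
1. the crown-up plug stands in the cradle's free end, while the rim-up plug is not yet in (y of crown_up_mid in the frame of cradle_floor between 0.043 and 0.068 m and x of crown_up_mid in the frame of cradle_floor between -0.018 and 0.018 m and z of crown_up_mid in the frame of cradle_floor below 0.019 m and angle between crown_up_mid's own z axis and vertical below 0.12 rad and horizontal distance between rim_up_mid and cradle_floor above 0.07 m), for 0.2 s.
At the end, for the whole second after the job is handed in: All three small plugs stand flat on the cradle's floor (within 4 mm and 5 degrees), each within 18 mm of its centre line: the two crown-up plugs at the two ends (centres 43 to 68 mm either side of the middle), the rim-up plug between them (within 20 mm of the middle), still rim up (y of first_mid in the frame of cradle_floor between -0.068 and -0.043 m and x of first_mid in the frame of cradle_floor between -0.018 and 0.018 m and z of first_mid in the frame of cradle_floor between 0.01 and 0.018 m and angle between each of first_mid, crown_up_mid, rim_up_mid's own z axis and vertical below 0.09 rad and y of crown_up_mid in the frame of cradle_floor between 0.043 and 0.068 m and x of crown_up_mid in the frame of cradle_floor between -0.018 and 0.018 m and z of crown_up_mid in the frame of cradle_floor between 0.01 and 0.018 m and y of rim_up_mid in the frame of cradle_floor between -0.02 and 0.02 m and x of rim_up_mid in the frame of cradle_floor between -0.018 and 0.018 m and z of rim_up_mid in the frame of cradle_floor between 0.01 and 0.018 m); the robot touches nothing.
It also fails if it takes over 51 s, if anything falls off the work surface, if the arm or the gripper's body presses on something with over 40 N, if the wrist force passes 120 N, or if a joint passes its speed limit or range.

## Working session

There is one attempt and no reset: what is moved stays moved. The work goes in short steps, Python scripts to look and compute and a tool call to move; the robot and the scene stay as the last step left them, time stands still between calls to the robot, and variables do not carry over. Pictures are saved under pics/ and viewed, at most 10 in all, crops included, and the job is handed in when it is done.

Besides the shell and the picture viewer there is one more tool, called as name(argument=value, ...), one argument or row to a line, values as JSON. play_rows: Moves the arm, as the interface text tells. Its arguments: {"type":"object","properties":{"moves":{"type":"array","items":{"type":"array","items":{"type":"number"}}},"jaw":{"type":"number"},"force":{"type":"number"}},"required":["moves"]}

```bash
mkdir -p pics; cat > h.py <<'E'
import numpy as np, cv2
from workcell import env
def cloud(d):
    K=np.array(d["intrinsics"]);T=np.array(d["T"]);z=d["range_z"];v,u=np.mgrid[:z.shape[0],:z.shape[1]]
    P=np.stack([(u-K[0,2])/K[0,0]*z,-(v-K[1,2])/K[1,1]*z,-z],-1)
    W=P@T[:3,:3].T+T[:3,3]; W[z<=0]=np.nan
    return W
E
python3 - <<'E'
from h import *
d=env.get_image("top");s=env.get_image("scene")
np.savez("a.npz",W=cloud(d),I=d["image"],W2=cloud(s),I2=s["image"])
cv2.imwrite("pics/top.png",d["image"][...,::-1]);cv2.imwrite("pics/scene.png",s["image"][...,::-1])
W=cloud(d);print(np.array(d["T"]).round(3),env.get_state())
for r in range(20,400,60): print([list(W[r,c].round()) for c in range(40,640,140)])
E
```

```text
[[ 6.00000e-03  9.88000e-01 -1.57000e-01  3.58118e+02]
 [-9.99000e-01  1.20000e-02  4.00000e-02 -2.76640e+01]
 [ 4.10000e-02  1.57000e-01  9.87000e-01  8.75603e+02]
 [ 0.00000e+00  0.00000e+00  0.00000e+00  1.00000e+00]] {'time': 0.1, 'joint_positions': array([ 1.23738210e+00,  3.00393802e-01,  1.52150760e+00, -1.02419321e-05,
        1.32072334e+00, -6.65965884e-02]), 'joint_velocities': array([-8.82838549e-05, -2.16550776e-03, -2.77982381e-03, -4.37312361e-05,
       -1.04256201e-04,  1.21232909e-03]), 'effort': array([-8.79499948e-04, -5.32643759e+01, -3.53282619e+01,  7.08722323e-02,
        2.33949552e-02, -7.68922837e-05]), 'eef_pos': array([145.00579956, 530.50717952, 404.15971491]), 'tcp_rot': array([ 1.33012164e-01,  9.91114271e-01, -5.06741413e-04, -9.76624966e-05]), 'wrist_force': array([-0.15728114, -0.76679981, -0.2749444 ]), 'moment': array([-0.03119806,  0.03209436, -0.01398879]), 'gripper_force': 0.0, 'opening': 1.0027283765364041}
[[np.float64(838.0), np.float64(461.0), np.float64(0.0)], [np.float64(845.0), np.float64(197.0), np.float64(2.0)], [np.float64(855.0), np.
[... 1200 characters left out ...]
p.float64(391.0), np.float64(-329.0), np.float64(-1.0)], [np.float64(393.0), np.float64(-591.0), np.float64(-2.0)]]
[[np.float64(283.0), np.float64(411.0), np.float64(-3.0)], [np.float64(284.0), np.float64(171.0), np.float64(-2.0)], [np.float64(284.0), np.float64(-74.0), np.float64(-1.0)], [np.float64(285.0), np.float64(-325.0), np.float64(-1.0)], [np.float64(286.0), np.float64(-580.0), np.float64(1.0)]]
[[np.float64(184.0), np.float64(401.0), np.float64(-2.0)], [np.float64(183.0), np.float64(166.0), np.float64(-2.0)], [np.float64(183.0), np.float64(-75.0), np.float64(-1.0)], [np.float64(183.0), np.float64(-320.0), np.float64(-0.0)], [np.float64(182.0), np.float64(-572.0), np.float64(-2.0)]]
```

View pics/top.png

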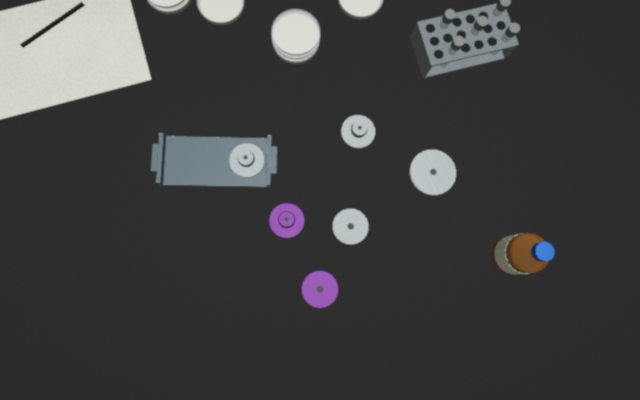

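View pics/scene.png

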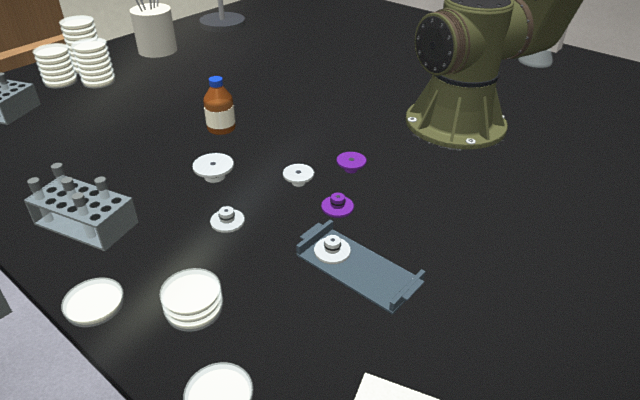

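The top view shows:
- the cradle at about (160–275, 135–187), with the first plug at (246, 159)
- the crown-up plug at (358, 131)
- the small rim-up plug at (350, 226), and the large one at (433, 172)
- the purple look-alikes at (287, 220) and (320, 289)

Next I measure these.

```bash
python3 - <<'E'
from h import *
f=np.load("a.npz");W=f["W"];I=f["I"].astype(int);g=I.min(-1)
def disc(n,u,v,r,thr,lo,hi):
    m=np.zeros(g.shape,bool);m[v-r:v+r,u-r:u+r]=True
    m&=(W[...,2]>lo)&(W[...,2]<hi)&(g>thr)
    p=W[m];c,rad=cv2.minEnclosingCircle(p[:,:2].astype(np.float32))
    print(n,m.sum(),"mean",p.mean(0).round(1),"mid",((np.percentile(p,1,0)+np.percentile(p,99,0))/2).round(1),"ext",np.ptp(p,axis=0).round(1),"circ",np.round(c,1),round(rad,1))
disc("crownup rim",358,131,22,110,-1,15)
disc("crownup crown",358,131,14,0,20,40)
disc("first rim",246,159,22,110,4,20)
disc("first crown",246,159,14,0,28,45)
disc("rimup",350,226,22,110,20,40)
disc("big",433,172,28,110,20,45)
disc("purple cu crown",287,220,22,60,-5,15);disc("purple ru",320,289,22,60,15,40)
# cradle: bluish, floor
b=(I[...,2]-I[...,0]>12)&(np.arange(640)[None]<290)&(np.arange(640)[None]>140)&(np.arange(400)[:,None]>125)&(np.arange(400)[:,None]<195)
fl=b&(abs(W[...,2]-6)<5); wl=b&(W[...,2]>16)&(W[...,2]<35)
for n,m in(("floor",fl),("wall",wl),("all",b)):
    p=W[m];r=cv2.minAreaRect(p[:,:2].astype(np.float32));print(n,m.sum(),r,p[:,2].mean())
p=W[wl];
for s in(p[:,1]>p[:,1].mean(),p[:,1]<=p[:,1].mean()):
    q=p[s];print(q.mean(0),cv2.minAreaRect(q[:,:2].astype(np.float32)))
cv2.imwrite("pics/c.png",cv2.resize(f["I"][100:260,140:400,::-1],None,fx=3,fy=3,interpolation=2))
E
```

```text
crownup rim 685 mean [ 628.  -142.4    6. ] mid [ 629.9 -143.     4.6] ext [63.9 65.  14.3] circ [ 630.6 -143.9] 33.2
crownup crown 187 mean [ 628.3 -142.5   26.9] mid [ 628.8 -142.7   25.6] ext [27.2 26.4 11.7] circ [ 629.1 -142.2] 14.6
first rim 1390 mean [570.7  65.3   9. ] mid [572.4  65.4   9.5] ext [80.9 78.  12.4] circ [572.4  65.9] 54.4
first crown 190 mean [569.   61.8  33.2] mid [569.3  61.6  33.3] ext [26.4 26.6  8.8] circ [569.4  62. ] 13.8
rimup 986 mean [ 448.4 -125.    27.2] mid [ 448.7 -124.9   27. ] ext [62.2 60.9 12. ] circ [ 448.7 -125.1] 31.9
big 1628 mean [ 547.1 -273.7   33.3] mid [ 547.3 -273.8   33.3] ext [82.1 82.7 11.8] circ [ 547.6 -274. ] 42.4
purple cu crown 752 mean [460.  -12.5   6.1] mid [460.8 -12.1   4.1] ext [63.1 63.7 17.7] circ [461.1 -12.1] 32.4
purple ru 1064 mean [339.1 -71.5  27.2] mid [339.  -71.1  27.2] ext [61.3 62.4  8.7] circ [339.2 -71.5] 31.8
floor 4060 ((568.6759643554688, 126.38638305664062), (213.31329345703125, 93.29622650146484), 89.61064147949219) 5.186961744608081
wall 823 ((567.4032592773438, 118.40757751464844), (222.48904418945312, 91.18043518066406), 89.74341583251953) 24.671113371338407
all 4980 ((584.5465698242188, 117.9528579711914), (231.74623107910156, 85.70494079589844), 78.63019561767578) nan
[567.56780025 217.99331651  24.41705983] ((568.1343994140625, 219.99713134765625), (19.284893035888672, 90.634765625), 89.71461486816406)
[566.61733497  17.41881849  24.94639163] ((567.0569458007812, 16.57990264892578), (91.16932678222656, 18.08854866027832), 1.0826448202133179)
```

View pics/c.png

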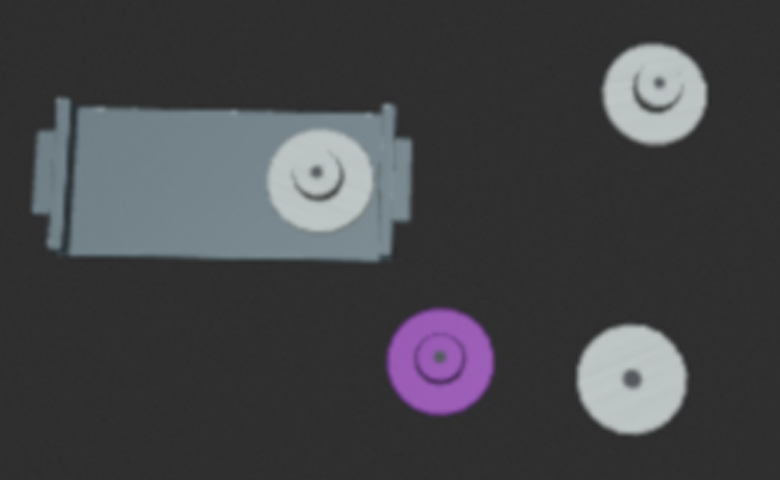

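The heights and diameters agree with the given sizes. Estimated positions:

| Item | x (mm) | y (mm) |
|---|---|---|
| Cradle middle | 567.5 | 118 |
| Crown-up plug | 628.5 | -142.5 |
| Rim-up plug | 448.5 | -125 |

I turn the tool first so that tool y lies along world x, then travel.

play_rows(
  moves=[
    [0,0,0,0,0,0.1863],
    [0,0,0,0,0,0.1863],
    [0,0,0,0,0,0.1863],
    [0,0,0,0,0,0.1863],
    [0,0,0,0,0,0.1863],
    [0,0,0,0,0,0.1863],
    [0,0,0,0,0,0.1863],
  ],
  jaw=0,
  force=25,
)

```text
time: 0.98
eef_pos: [145.0, 530.5, 404.3]
tcp_rot: [0.709, 0.705, -0.0, 0.0]
wrist_force: [-0.6, 0.0, 0.3]
opening: 0.999
gripper_force: 0.0
```

play_rows(
  moves=[
    [-42,30,0,0,0,0],
    [-42,30,0,0,0,0],
    [-42,30,0,0,0,0],
    [-42,30,0,0,0,0],
    [-42,30,0,0,0,0],
    [-42,30,0,0,0,0],
    [-42,30,0,0,0,0],
    [-42,30,0,0,0,0],
  ],
)

```text
time: 1.98
eef_pos: [385.6, 192.9, 404.6]
tcp_rot: [0.707, 0.707, -0.0, 0.0]
wrist_force: [0.7, 0.6, 0.6]
opening: 0.996
gripper_force: 0.0
```

play_rows(
  moves=[
    [-42,30,0,0,0,0],
    [-42,30,0,0,0,0],
    [-42,30,0,0,0,0],
    [-42,30,0,0,0,0],
    [-42,30,0,0,0,0],
    [-42,30,0,0,0,0],
    [-42,30,0,0,0,0],
    [-42,30,0,0,0,0],
    [0,0,0,0,0,0],
  ],
)

```text
time: 3.1
eef_pos: [625.8, -144.2, 402.8]
tcp_rot: [0.708, 0.706, -0.001, -0.001]
wrist_force: [-0.2, 0.8, 0.2]
opening: 1.001
gripper_force: 0.0
```

play_rows(
  moves=[
    [1,3,40,0,0,0],
    [0,0,40,0,0,0],
    [0,0,40,0,0,0],
    [0,0,22,0,0,0],
    [0,0,0,0,0,0],
    [0,0,0,0,0,0],
  ],
)

```text
time: 3.85
eef_pos: [628.1, -140.2, 264.0]
tcp_rot: [0.707, 0.707, 0.0, 0.001]
wrist_force: [-0.3, 0.1, -0.4]
opening: 0.999
gripper_force: 0.0
```

```bash
python3 - <<'E'
from h import *
s=env.get_state();print(s["eef_pos"],s["tcp_rot"])
a=env.get_image("scene")["image"][130:280,150:390,::-1];b=env.get_image("top")["image"][80:230,250:490,::-1]
cv2.imwrite("pics/d.png",cv2.resize(np.vstack([a,b]),None,fx=2,fy=2,interpolation=2))
E
```

```text
[ 628.06660467 -140.17995561  263.96332951] [7.07012207e-01 7.07200964e-01 3.72611303e-04 6.30471122e-04]
```

View pics/d.png

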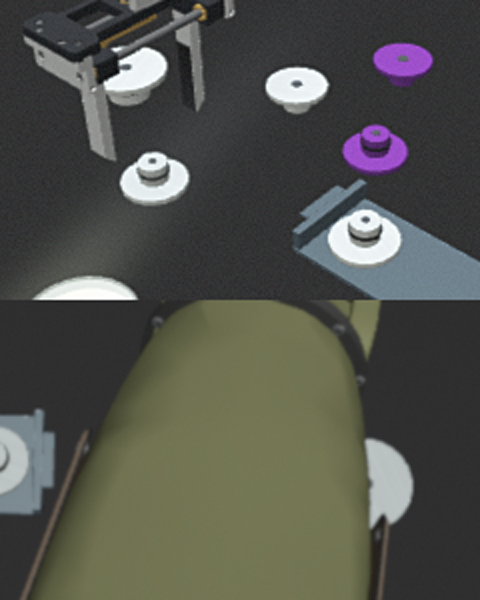

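The close look shows the open fingers straddling the crown-up plug (scene crop, about (153, 175)). I shift 2 mm in y, descend and grip.

play_rows(
  moves=[
    [-2.3,0.4,25,0,0,0],
    [0,0,20,0,0,0],
    [0,0,10,0,0,0],
    [0,0,0,0,0,0],
    [0,0,0,0,0,0],
  ],
)

```text
time: 4.58
eef_pos: [628.6, -142.8, 208.5]
tcp_rot: [0.707, 0.707, 0.0, 0.001]
wrist_force: [0.6, -0.1, -0.4]
opening: 1.0
gripper_force: 0.0
```

play_rows(
  moves=[
    [0,0,0,0,0,0],
    [0,0,0,0,0,0],
    [0,0,0,0,0,0],
    [0,0,0,0,0,0],
    [0,0,0,0,0,0],
    [0,0,0,0,0,0],
    [0,0,0,0,0,0],
    [0,0,0,0,0,0],
  ],
  jaw=1,
  force=25,
)

```text
time: 5.58
eef_pos: [628.3, -142.8, 207.6]
tcp_rot: [0.707, 0.707, -0.0, -0.0]
wrist_force: [0.4, 0.7, -0.2]
opening: 0.291
gripper_force: 25.0
```

play_rows(
  moves=[
    [0,0,-20,0,0,0],
    [0,0,-30,0,0,0],
    [0,0,-30,0,0,0],
    [0,0,0,0,0,0],
  ],
)

```text
time: 6.08
eef_pos: [628.6, -142.9, 291.3]
tcp_rot: [0.707, 0.707, 0.001, 0.002]
wrist_force: [0.4, -0.4, -1.0]
opening: 0.291
gripper_force: 25.0
```

play_rows(
  moves=[
    [31.6,-6.1,0,0,0,0],
    [31.6,-6.1,0,0,0,0],
    [31.6,-6.1,0,0,0,0],
    [31.6,-6.1,0,0,0,0],
    [31.6,-6.1,0,0,0,0],
    [31.6,-6.1,0,0,0,0],
    [31.6,-6.1,0,0,0,0],
    [31.6,-6.1,0,0,0,0],
    [31.6,-6.1,0,0,0,0],
    [31.6,-6.1,0,0,0,0],
  ],
)

```text
time: 7.32
eef_pos: [566.9, 174.1, 287.0]
tcp_rot: [0.707, 0.707, -0.0, -0.0]
wrist_force: [0.7, -0.8, -1.2]
opening: 0.292
gripper_force: 25.0
```

play_rows(
  moves=[
    [0,0,20,0,0,0],
    [0,0,20,0,0,0],
    [0,0,15,0,0,0],
    [0,0,0,0,0,0],
    [0,0,0,0,0,0],
  ],
)

```text
time: 7.95
eef_pos: [567.5, 173.1, 233.2]
tcp_rot: [0.707, 0.707, 0.0, 0.0]
wrist_force: [0.3, -0.5, -0.8]
opening: 0.29
gripper_force: 25.0
```

```bash
python3 - <<'E'
from h import *
s=env.get_state();print(s["eef_pos"],s["tcp_rot"],s["opening"])
a=env.get_image("scene")["image"][170:320,270:470,::-1]
cv2.imwrite("pics/e.png",cv2.resize(a,None,fx=3,fy=3,interpolation=2))
E
```

```text
[567.5450693  173.14616616 233.21934323] [7.07176010e-01 7.07037461e-01 2.96718327e-04 1.78826518e-04] 0.2897212200833222
```

View pics/e.png

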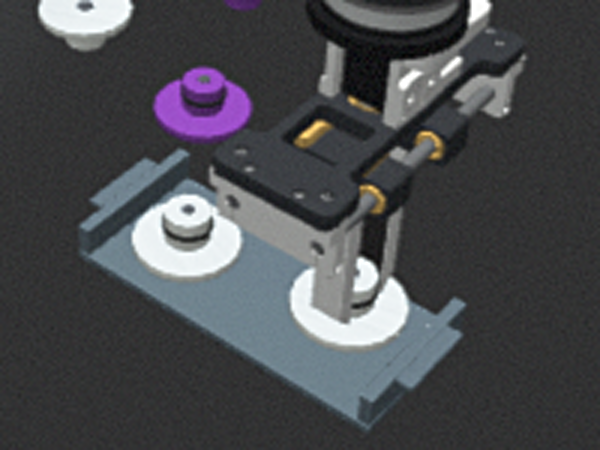

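The plug hangs level over the free end, inside the wall. I lower about 19 mm.

play_rows(
  moves=[
    [0,0,10,0,0,0],
    [0,0,5,0,0,0],
    [0,0,3,0,0,0],
    [0,0,1,0,0,0],
    [0,0,0,0,0,0],
    [0,0,0,0,0,0],
  ],
)

```text
time: 8.75
eef_pos: [567.4, 173.2, 213.8]
tcp_rot: [0.707, 0.707, 0.0, 0.0]
wrist_force: [-0.5, 0.2, -0.8]
opening: 0.289
gripper_force: 25.0
```

play_rows(
  moves=[
    [0,0,0.6,0,0,0],
    [0,0,0,0,0,0],
  ],
)

```text
time: 9.0
eef_pos: [567.4, 173.2, 213.6]
tcp_rot: [0.707, 0.707, 0.0, 0.0]
wrist_force: [-1.5, -0.5, 5.1]
opening: 0.292
gripper_force: 25.0
```

play_rows(
  moves=[
    [0,0,0,0,0,0],
    [0,0,0,0,0,0],
    [0,0,0,0,0,0],
    [0,0,0,0,0,0],
    [0,0,0,0,0,0],
    [0,0,0,0,0,0],
    [0,0,0,0,0,0],
  ],
  jaw=0,
)

```text
time: 9.88
eef_pos: [567.4, 173.2, 213.1]
tcp_rot: [0.707, 0.707, 0.0, 0.0]
wrist_force: [-0.2, 0.2, 0.1]
opening: 0.986
gripper_force: 0.0
```

play_rows(
  moves=[
    [0,0,-25,0,0,0],
    [0,0,-30,0,0,0],
    [0,0,-30,0,0,0],
    [-29.8,-11.9,0,0,0,0],
    [-29.8,-11.9,0,0,0,0],
    [-29.8,-11.9,0,0,0,0],
    [-29.8,-11.9,0,0,0,0],
    [-29.8,-11.9,0,0,0,0],
  ],
)

```text
time: 10.88
eef_pos: [507.4, 23.3, 298.1]
tcp_rot: [0.707, 0.707, 0.0, 0.0]
wrist_force: [0.5, 0.3, 1.1]
opening: 1.0
gripper_force: 0.0
```

play_rows(
  moves=[
    [-29.8,-11.9,0,0,0,0],
    [-29.8,-11.9,0,0,0,0],
    [-29.8,-11.9,0,0,0,0],
    [-29.8,-11.9,0,0,0,0],
    [-29.8,-11.9,0,0,0,0],
    [0,0,0,0,0,0],
    [0,0,0,0,0,0],
  ],
)

```text
time: 11.75
eef_pos: [448.5, -124.4, 298.1]
tcp_rot: [0.707, 0.707, 0.0, 0.0]
wrist_force: [0.5, 0.2, -0.4]
opening: 0.999
gripper_force: 0.0
```

```bash
python3 - <<'E'
from h import *
s=env.get_state();print(s["eef_pos"],s["tcp_rot"],s["opening"])
a=env.get_image("scene")["image"][130:310,240:480,::-1];d=env.get_image("top");W=cloud(d)
for u0,u1 in((165,220),(225,265)):
    m=np.zeros(W.shape[:2],bool);m[135:188,u0:u1]=1;m&=(W[...,2]>27)&(W[...,2]<42);
    p=W[m];print(m.sum(),((np.percentile(p,1,0)+np.percentile(p,99,0))/2).round(1),p.mean(0).round(1)) if m.any() else 0
cv2.imwrite("pics/f.png",cv2.resize(np.vstack([a,d["image"][110:290,140:380,::-1]]),(480*600//720,600)))
E
```

```text
[ 448.50280512 -124.43572118  298.14199412] [7.07209999e-01 7.07003538e-01 9.74624824e-05 6.80418312e-05] 0.99880464247072
200 [568.  172.2  32. ] [567.7 171.9  33. ]
194 [568.9  61.8  32.1] [568.8  61.8  32.8]
```

View pics/f.png

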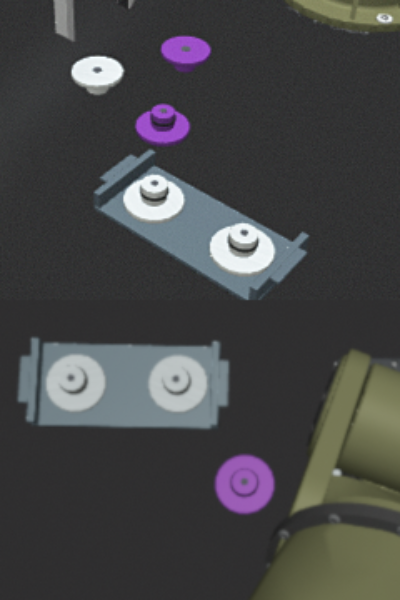

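Both crown-up plugs stand flat at y ≈ 172 and 62, with crown tops at about 33–34 mm. The rim-up plug is next.

play_rows(
  moves=[
    [-0.6,0,30,0,0,0],
    [0,0,30,0,0,0],
    [0,0,20,0,0,0],
    [0,0,13,0,0,0],
    [0,0,0,0,0,0],
    [0,0,0,0,0,0],
  ],
)

```text
time: 12.6
eef_pos: [448.6, -125.3, 205.7]
tcp_rot: [0.707, 0.707, 0.0, 0.0]
wrist_force: [0.0, 0.4, 0.3]
opening: 1.002
gripper_force: 0.0
```

play_rows(
  moves=[
    [0,0,0,0,0,0],
    [0,0,0,0,0,0],
    [0,0,0,0,0,0],
    [0,0,0,0,0,0],
    [0,0,0,0,0,0],
    [0,0,0,0,0,0],
  ],
  jaw=1,
  force=25,
)

```text
time: 13.35
eef_pos: [448.4, -125.4, 205.2]
tcp_rot: [0.707, 0.707, -0.0, 0.0]
wrist_force: [-1.7, 0.1, 3.9]
opening: 0.673
gripper_force: 25.0
```

play_rows(
  moves=[
    [0,0,-10,0,0,0],
    [0,0,-20,0,0,0],
    [0,0,-30,0,0,0],
    [0,0,-20,0,0,0],
    [0,0,0,0,0,0],
    [0,0,0,0,0,0],
  ],
)

```text
time: 14.1
eef_pos: [448.1, -125.3, 284.4]
tcp_rot: [0.707, 0.707, -0.0, -0.0]
wrist_force: [0.3, -0.6, -1.8]
opening: 0.673
gripper_force: 25.0
```

play_rows(
  moves=[
    [24.3,12,0,0,0,0],
    [24.3,12,0,0,0,0],
    [24.3,12,0,0,0,0],
    [24.3,12,0,0,0,0],
    [24.3,12,0,0,0,0],
    [24.3,12,0,0,0,0],
    [24.3,12,0,0,0,0],
    [24.3,12,0,0,0,0],
    [24.3,12,0,0,0,0],
    [24.3,12,0,0,0,0],
  ],
)

```text
time: 15.35
eef_pos: [568.6, 118.4, 283.6]
tcp_rot: [0.707, 0.707, -0.001, -0.001]
wrist_force: [-0.2, -0.8, -1.2]
opening: 0.672
gripper_force: 25.0
```

play_rows(
  moves=[
    [0,0,20,0,0,0],
    [0,0,15,0,0,0],
    [0,0,10,0,0,0],
    [0,0,0,0,0,0],
    [0,0,0,0,0,0],
  ],
)

```text
time: 15.98
eef_pos: [568.5, 117.4, 240.5]
tcp_rot: [0.707, 0.707, 0.0, 0.0]
wrist_force: [-0.5, -0.1, -0.5]
opening: 0.672
gripper_force: 25.0
```

```bash
python3 - <<'E'
from h import *
s=env.get_state();print(s["eef_pos"],s["tcp_rot"],s["opening"])
a=env.get_image("scene")["image"][170:320,270:470,::-1]
cv2.imwrite("pics/g.png",cv2.resize(a,None,fx=3.5,fy=3.5,interpolation=2))
E
```

```text
[568.51036445 117.43540411 240.54343909] [7.07242941e-01 7.06970500e-01 2.95006648e-04 2.18400014e-04] 0.6716647837926967
```

View pics/g.png

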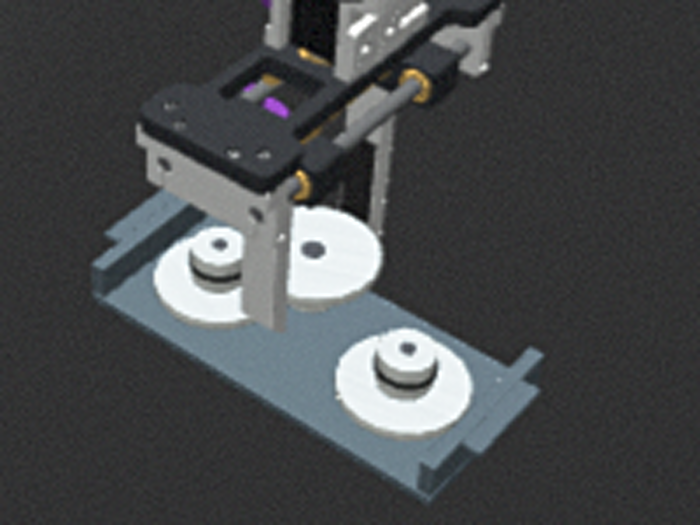

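The rim-up plug hangs level and midway between the crowns. I lower it with slow final steps.

play_rows(
  moves=[
    [0.5,-0.3,10,0,0,0],
    [0,0,6,0,0,0],
    [0,0,6,0,0,0],
    [0,0,3,0,0,0],
    [0,0,2,0,0,0],
    [0,0,1.5,0,0,0],
    [0,0,0,0,0,0],
    [0,0,0,0,0,0],
  ],
)

```text
time: 17.02
eef_pos: [568.1, 118.1, 211.7]
tcp_rot: [0.707, 0.707, 0.0, 0.0]
wrist_force: [-0.2, 0.1, -2.2]
opening: 0.669
gripper_force: 25.0
```

play_rows(
  moves=[
    [0,0,0.7,0,0,0],
    [0,0,0.5,0,0,0],
    [0,0,0,0,0,0],
  ],
)

```text
time: 17.4
eef_pos: [568.1, 118.1, 211.2]
tcp_rot: [0.707, 0.707, 0.0, 0.0]
wrist_force: [-3.2, -1.0, 8.3]
opening: 0.67
gripper_force: 25.0
```

play_rows(
  moves=[
    [0,0,0,0,0,0],
    [0,0,0,0,0,0],
    [0,0,0,0,0,0],
    [0,0,0,0,0,0],
    [0,0,0,0,0,0],
  ],
  jaw=0,
)

```text
time: 18.02
eef_pos: [568.1, 118.1, 210.3]
tcp_rot: [0.707, 0.707, 0.0, -0.0]
wrist_force: [0.2, -0.2, 0.3]
opening: 1.001
gripper_force: 0.0
```

play_rows(
  moves=[
    [0,0,-15,0,0,0],
    [0,0,-25,0,0,0],
    [0,0,-40,0,0,0],
    [0,0,-40,0,0,0],
    [-40,-20,0,0,0,0],
    [-40,-20,0,0,0,0],
    [-40,-20,0,0,0,0],
    [-40,-20,0,0,0,0],
    [-40,-20,0,0,0,0],
    [-40,-20,0,0,0,0],
  ],
)

```text
time: 19.27
eef_pos: [447.2, -123.0, 331.5]
tcp_rot: [0.707, 0.707, 0.0, 0.001]
wrist_force: [0.2, -0.0, 0.1]
opening: 0.998
gripper_force: 0.0
```

```bash
python3 - <<'E'
from h import *
s=env.get_state();print(s["time"],s["eef_pos"])
a=env.get_image("scene")["image"][170:320,270:470,::-1];d=env.get_image("top");W=cloud(d)
m=np.zeros(W.shape[:2],np.uint8);m[135:188,165:265]=1;m&=((W[...,2]>27)&(W[...,2]<42)).astype(np.uint8)
n,l=cv2.connectedComponents(m)
for i in range(1,n):
    p=W[l==i]
    if len(p)>40:
        A=np.c_[p[:,:2]-p[:,:2].mean(0),np.ones(len(p))];k=np.linalg.lstsq(A,p[:,2],rcond=None)[0]
        print(len(p),((np.percentile(p,1,0)+np.percentile(p,99,0))/2).round(1),p.mean(0).round(1),"slope",k[:2].round(3))
cv2.imwrite("pics/i.png",cv2.resize(np.vstack([a,d["image"][90:240,120:320,::-1]]),None,fx=2,fy=2,interpolation=2))
E
```

```text
19.275 [ 447.16288018 -123.01636223  331.5086523 ]
997 [568.9 117.8  32.9] [568.5 117.8  33.1] slope [ 0.003 -0.   ]
197 [567.9 172.6  32.4] [567.8 172.1  32.8] slope [0.039 0.009]
196 [569.3  61.6  32.2] [568.9  61.5  33. ] slope [0.006 0.042]
```

View pics/i.png

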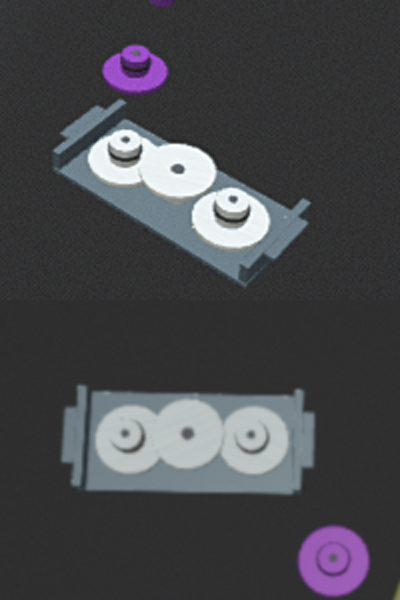

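All three plugs stand flat in a row: centres at y ≈ 62, 118 and 172, tops at about 33–34 mm, with the rim between the crowns. I hand the job in.

```bash
python3 -c "
from workcell import env
print(env.job_done())"
```

```text
the job is handed in; nothing more can be done
None
```

The three small plugs stand flat in one row in the cradle, crown up, rim up, crown up; I handed the job in at about 19 s, and the hand-in returned no verdict.

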